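# Close the coin bank with its nested lids and hold the outer lid up

## Task

Slide the clear cover on top of the wooden case fully open, then take the two nested lids together by the inner lid's wooden spindle, set them down without dropping them on the steel coin bank so that the inner lid sits home in its mouth, and let go of the spindle. Then take the outer lid by its collar and lift it alone, leaving the inner lid seated and undisturbed with its coin slot free, and finish while still holding the outer lid roughly level and still in the air, its lower edge higher than the top of the spindle. Leave the bank in its place, the cover open and everything else on the shelf alone.

Things in the scene. Friction and masses are not known exactly. Their poses are not given: they have to be found in the camera images.
- case: low open-topped wooden case fixed on the shelf, 200 mm (its x) by 380 mm (its y), 80 mm high, walls 8 mm, inner floor 6 mm up; thin track lips on its two long edges reach 92 mm. A divider at mid length makes two bays; the coin bank stands in the -y bay. Origin at the centre of its underside, z up
- cover (a joint): travel (m) of the clear cover sliding along the top of the case: 0 = fully over the coin bank's bay, 0.18 = end stop, bay fully open. It opens towards the case's +y. Pane 188 by 180 mm, 5 mm thick, top face 87 mm above the shelf; stays where left; takes about 2 N to slide
- cover_grip (a point): middle of the top edge of the cover's pull, an upright aluminium bar on the pane, 60 mm long along the case's x, 12 mm thick along the case's y (the sliding direction), 30 mm high. The point is 117 mm above the shelf, moves with the cover and has the case's axes
- bank: steel coin bank standing on the case's floor: open round tin, outer diameter 90 mm, inner 84 mm, 70 mm high, heavy with coins (0.7 to 1 kg) but loose, a small knob lock on its side (its -x, sticking out 12 mm). Origin at the centre of its underside, z up; rim 70 mm above it
- inner_lid: inner lid, 0.18 kg. Bottom up: plug 10 mm high, diameter 78 mm (72 at the foot), fits the bank's mouth; flange, diameter 92 mm, 8 mm thick, coin slot marked on top, rests on the bank's rim; wooden spindle, diameter 20 mm, 62 mm tall. Origin: centre of the plug's underside, z up. Seated, it is 60 mm above the bank's origin. At the start it stands on its plug on the shelf
- spindle_top (a point): centre of the top end of the inner lid's spindle, 80 mm above the inner lid's origin. With the lids nested the top 34 mm of the spindle stand free above the outer lid's collar; lifting the spindle carries both lids
- outer_lid: outer lid, steel, 0.13 to 0.21 kg, lying loose over the inner lid's flange (4 mm sideways play): disc, diameter 106 mm, 4 mm thick, skirt 6 mm deep below it, round collar above it, 30 mm hole through disc and collar for the spindle. Origin: centre of the skirt's lower edge, z up; disc top at 10 mm. Nested, it is 12 mm above the inner lid's origin
- collar_top (a point): centre of the top of the outer lid's collar, 34 mm above the outer lid's origin. The collar is a plain round tube, outer diameter 44 mm, 24 mm high above the disc; lifting it takes only the outer lid
- bottle: closed green glass bottle, 60 mm in diameter, 190 mm tall, standing; origin at the centre of its underside; leave alone
- bowl: small white ceramic bowl, 110 mm across, 45 mm high; origin under its centre; leave alone
- roller: wooden massage roller, 190 mm long along its x axis, 38 mm thick, lying on the shelf to the left of the case; origin under its centre; leave alone
- clip: chrome spring clip, about 60 by 32 mm, 24 mm high; origin under its centre; leave alone
- peg_a: plastic clothes peg, 75 mm long along its x axis, 15 mm wide, 10 mm high, lying in the case's other bay; leave alone
- peg_b: clothes peg like peg_a, also in the case's other bay; leave alone
- peg_c: clothes peg like peg_a, lying on the shelf to the right of the case; leave alone
Things that resemble listed ones, but are neither listed nor needed, are in the scene too. Leave any yellow look-alike of the outer_lid alone. Leave any green look-alike of the inner_lid alone.

How it is judged:
By the outcome, as a careful person would: the job done as asked, in the order asked, and still so for the second after the job is handed in, while the arm keeps its last pose, push and grip.
It also fails if it takes over 70 s, if anything falls off the work surface, if the arm or the gripper's body presses on something with over 40 N, if the wrist force passes 120 N, or if a joint passes its speed limit or range.

## Robot

A 6-joint arm with a two-finger parallel gripper is mounted at the origin on the work surface. World frame = base frame: x ahead of the robot, y to its left, z up, the work surface at z = 0. Lengths are in mm, angles in rad, forces in N, time in s.
With the tool pointing down it reaches from about 350 to 775 mm from the base axis. Payload 7.3 kg.
Tool frame: the origin (TCP) lies between the finger pads; the fingertips stand 17 mm ahead of it and the grasp point (between the pads) lies 2 mm behind it; z points along the fingers, y is the direction in which the jaws open and shut (so a half turn about z gives the same grasp; the last joint's range is limited). The gripper opens to 92 mm and grips with 3 to 60 N. Pads are 19 mm wide; open, the fingers measure 130 mm over their backs; the gripper's body (75 mm by 190 mm) begins 47 mm behind the grasp point.
Start: joints at [0.979, 0.342, 1.524, -0, 1.275, -0.146], TCP at [226.357, 473.715, 243.741] pointing down, gripper open.
Joint ranges: [-2.53, 2.53], [-0.77, 2.02], [0.04, 2.7], [-1, 4.14], [0.28, 2.66], [-3.11, 3.11]. Speed limits (rad/s): [2.57, 2.57, 3.14, 3.14, 3.14, 3.14].

## Interface

Orientations are given as [roll, pitch, yaw] about the fixed x, y, z axes, in that order (R = Rz(yaw) Ry(pitch) Rx(roll)).
In Python, from plant import get_obs, capture, get_calibration, close_job gives the robot as it stands.
- The arm moves only by the tool carry_out, never from a script. Its argument "moves" is one flat list of numbers, 7 for each row, row after row: the shift along the tool's x, y, z normalised to -1 to 1, where 1 is 40 cm, then the turn, a rotation vector about the tool's x, y, z normalised to -1 to 1, where 1 is 30 degrees, then the opening, from 0 (shut) to 1 (fully open). A call has exactly 8 rows; each row is the pose to reach, as a shift and turn from the pose measured when the call began, along the tool's axes at that moment; what a row does not reach only later rows make up. A row lasts 1/10 s, in which the tool goes at most 50 mm and 8.59 degrees, less where a joint would pass 70% of its speed; a pose out of reach is approached as far as the arm can. A call with a number of a shift or a turn outside -1 to 1 is refused whole. A call with a gripper value outside its range is refused whole. The fingers move at their own pace and stop on an object; the grip force is fixed at half the most. Time passes only in rows, so rows that repeat a pose let the fingers close, or fill a call up. It gives the time, the measured TCP pose, the force and the opening at its end, in the units of the state.
- get_obs(): the state, without advancing time (a new reading comes with each control period).
- capture(name): name is "side" or "top" or "wrist"; returns the picture (384x512x3 uint8, red, green, blue); there is no depth.
- get_calibration(name): a dict with "vfov" (degrees; the focal length in pixels is half the picture's height over the tangent of half this angle, whatever the lens; pixels are square), "cx", "cy" (the principal point, pixels), "dist" ([k1, k2, p1, p2, k3] as OpenCV has them; the pictures are not rectified), "cam_to_world" (4x4, takes a point from camera to world coordinates). Camera axes: x right, y up, looking along -z (the intrinsics and any distortion apply to the point x, -y, -z); pixel columns grow to the right and rows downward; lengths in mm; the calibration is good to about 2 mm. A picture is of the moment at which its call begins: read the wrist's pose just before it. get_calibration takes no time and is no camera call; for the wrist camera it gives the pose at the moment of the call.
- close_job(): hands the job in, once; it reports no verdict.
The state is a dict: "time": time; "joint_positions": joint angles; "dq": joint speeds; "tau": joint torques, N m; "tool_pos": TCP position; "tcp_rot": TCP orientation; "contact_force": force on the tool from outside, world axes, zero at the start; "moment": the same for the moment, N m; "grip_width": finger opening in mm.
Only numpy, scipy, OpenCV 4.12 (cv2) and the standard library are available. Lean on these libraries where they do the work, as an engineer would, in place of code of your own. Each camera call takes 0.05 s, during which the arm holds its last target.

## Working session

There is one attempt and no reset: what is moved stays moved. The work goes in short steps, Python scripts to look and compute and a tool call to move; the robot and the scene stay as the last step left them, time stands still between calls to the robot, and variables do not carry over. Pictures are saved under pics/ and viewed, and the job is handed in when it is done.

Besides the shell and the picture viewer there is one more tool, called after "Request:" as name(argument=value, ...) on one line, values as JSON. carry_out: Moves the arm, as the interface text tells. Scaled input: -1 to 1 covers 40 cm each way for a shift and 30 degrees each way for a turn. Its arguments: {"type":"object","properties":{"moves":{"type":"array","items":{"type":"number"}}},"required":["moves"]}

```bash
ls; mkdir -p pics
python3 - <<'E'
from plant import *
import cv2,numpy as np
o=get_obs();print(o)
for n in("side","top","wrist"):
    c=get_calibration(n);print(n,c['vfov'],c['cx'],c['cy'],c['dist'],np.round(c['cam_to_world'],3).tolist())
    cv2.imwrite(f'pics/a_{n}.png',capture(n)[:,:,::-1])
E
```

```text
pics
{'time': 0.0, 'joint_positions': array([ 9.78988334e-01,  3.42730783e-01,  1.52500411e+00, -3.77816969e-07,
        1.27540250e+00, -1.46024109e-01]), 'dq': array([-0.0004102 ,  0.00024192,  0.00013426, -0.00072235, -0.00190138,
       -0.00032355]), 'tau': array([-5.41553181e-04, -4.31243491e+01, -2.44224930e+01,  7.16901803e-02,
        5.59424073e-02, -1.41549922e-04]), 'tool_pos': array([226.14078383, 473.38136422, 243.04526586]), 'tcp_rot': array([-3.14006430e+00, -2.24410871e-04,  2.69580871e+00]), 'contact_force': array([ 0.18096937, -0.08034785,  0.2687359 ]), 'moment': array([-0.00727696, -0.04767217, -0.01232902]), 'grip_width': 92.00313481818121}
side 51.44520198808722 252.71234754936995 188.73070343400605 [0.02881243 0.         0.         0.         0.        ] [[0.926, 0.238, -0.292, 181.833], [-0.376, 0.599, -0.707, -824.528], [0.007, 0.765, 0.644, 859.871], [0.0, 0.0, 0.0, 1.0]]
top 43.07696109874326 254.2438130837761 185.64466756321661 [-0.08868182  0.          0.          0.          0.        ] [[-0.024, 0.993, -0.111, 362.389], [-1.0, -0.026, -0.014, -18.32], [-0.017, 0.111, 0.994, 1560.876], [0.0, 0.0, 0.0, 1.0]]
wrist 60.33888653822364 250.17125261466862 190.47658294819246 [-0.09806329  0.          0.          0.          0.        ] [[0.431, -0.873, -0.229, 164.025], [0.902, 0.417, 0.11, 503.006], [-0.001, -0.254, 0.967, 383.042], [0.0, 0.0, 0.0, 1.0]]
```

View pics/a_side.png

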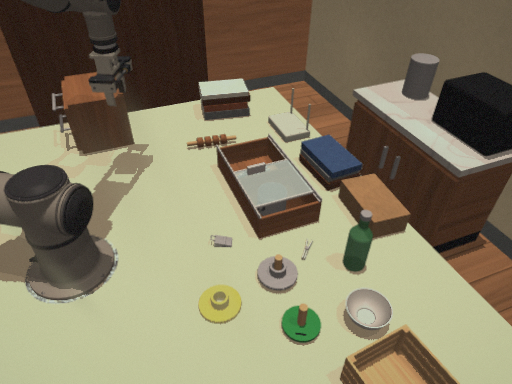

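View pics/a_top.png

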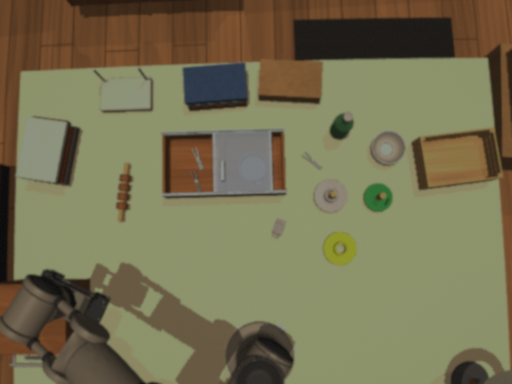

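View pics/a_wrist.png

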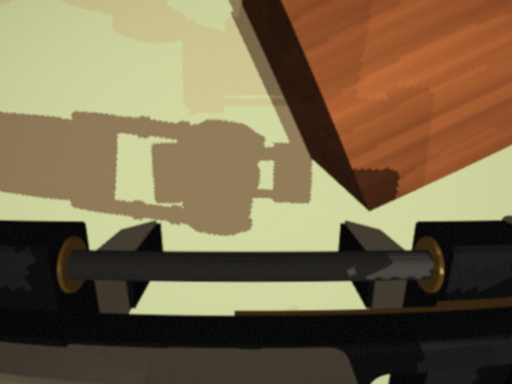

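The top view has +x up and +y to the left. The case spans columns 163–285, rows 130–197. The pull is a bar at about (222,171), the nested lids are at about (331,196), and the bank shows through the pane at about (252,168). Next come helpers and enlarged views.

```bash
cat > h.py <<'E'
from plant import *
import cv2,numpy as np
from scipy.spatial.transform import Rotation as R
def K(c):
    f=192/np.tan(np.radians(c['vfov'])/2);return np.array([[f,0,c['cx']],[0,f,c['cy']],[0,0,1]])
def ray(c,u,v):
    p=cv2.undistortPoints(np.array([[[u,v]]],float),K(c),np.array(c['dist']))[0,0]
    T=np.array(c['cam_to_world']);return T[:3,3],T[:3,:3]@np.array([p[0],-p[1],-1])
def onz(c,u,v,z):
    o,d=ray(c,u,v);return o+d*(z-o[2])/d[2]
def proj(c,P):
    T=np.linalg.inv(np.array(c['cam_to_world']));q=T[:3,:3]@np.array(P,float)+T[:3,3]
    q=q*[1,-1,-1];return cv2.projectPoints(q[None],np.zeros(3),np.zeros(3),K(c),np.array(c['dist']))[0].ravel()
def tri(cs,uvs):
    A=np.zeros((3,3));b=np.zeros(3);L=[]
    for c,(u,v) in zip(cs,uvs):
        o,d=ray(c,u,v);d=d/np.linalg.norm(d);M=np.eye(3)-np.outer(d,d);A+=M;b+=M@o;L.append((M,o))
    p=np.linalg.solve(A,b);return p,[np.linalg.norm(M@(p-o)) for M,o in L]
def crop(im,x0,y0,x1,y1,s,name):
    cv2.imwrite(name,cv2.resize(im[y0:y1,x0:x1,::-1],None,fx=s,fy=s,interpolation=cv2.INTER_CUBIC))
def rel(target,yaw_tilt=None):
    """shift in tool axes (normalised) from the current pose to target TCP; and the rotvec to reach tool-down with yaw"""
    o=get_obs();Rm=R.from_euler('xyz',o['tcp_rot'])
    s=Rm.inv().apply(np.array(target)-o['tool_pos'])/400
    r=np.zeros(3)
    if yaw_tilt is not None: r=np.degrees((Rm.inv()*R.from_euler('xyz',[np.pi,0,yaw_tilt])).as_rotvec())/30
    return np.round(s,4),np.round(r,4)
E
python3 - <<'E'
from h import *
t=cv2.imread('pics/a_top.png')[:,:,::-1];s=cv2.imread('pics/a_side.png')[:,:,::-1]
crop(t,150,115,300,215,5,'pics/b_t1.png');crop(t,295,165,405,275,5,'pics/b_t2.png')
crop(s,205,130,325,240,5,'pics/b_s1.png');crop(s,190,225,340,345,5,'pics/b_s2.png')
E
```

```text
(no output)
```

View pics/b_t1.png

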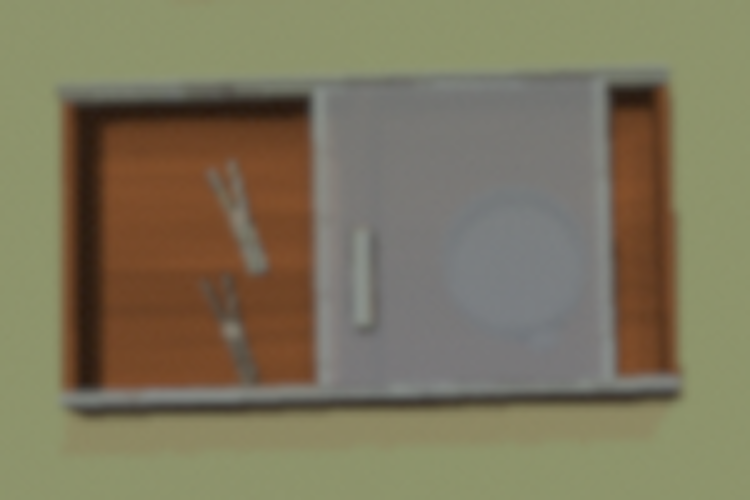

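View pics/b_t2.png

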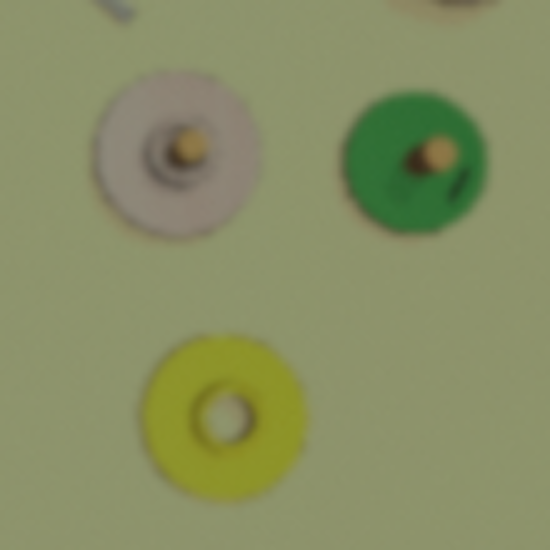

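View pics/b_s1.png

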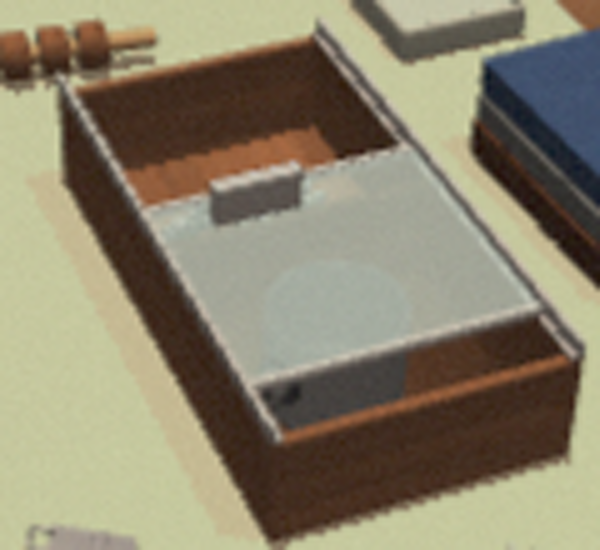

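View pics/b_s2.png

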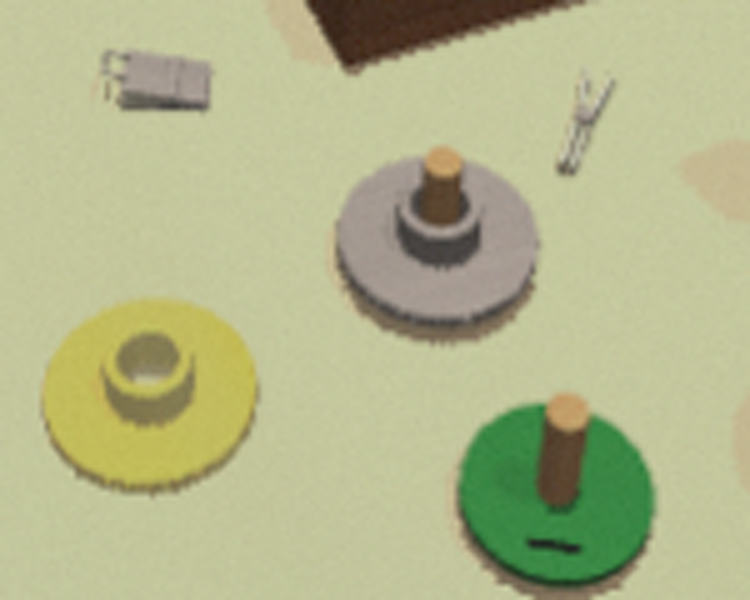

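Run:
```python
from h import *
t=get_calibration('top');s=get_calibration('side')
f=lambda x0,y0,u,v:(x0+(u+.5)/5-.5,y0+(v+.5)/5-.5)
T1=lambda u,v:f(150,115,u,v);T2=lambda u,v:f(295,165,u,v);S1=lambda u,v:f(205,130,u,v);S2=lambda u,v:f(190,225,u,v)
def show(n,a,b,z):
    p,e=tri([t,s],[a,b]);print(n,np.round(p,1),np.round(e,1),'topz',np.round(onz(t,*a,z),1),'sidez',np.round(onz(s,*b,z),1))
show('grip',T1(362,278),S1(255,174),117)
show('spindle',T2(193,148),S2(444,161),80)
show('bankrim',T1(515,262),S1(337,315),76)
show('disc',T2(178,155),S2(438,238),22)
for n,p in dict(A=(60,88),B=(668,70),C=(680,395),D=(63,408)).items(): print(n,np.round(onz(t,*T1(*p),92),1))
for n,p in dict(A=(320,22),B=(580,352),C=(278,438),D=(63,82)).items(): print('side',n,np.round(onz(s,*S1(*p),92),1))
for n,p in dict(yel=(225,418),green=(415,163)).items(): print(n,np.round(onz(t,*T2(*p),10),1))
print('clip',onz(t,278,228,20),'botl',onz(t,346,118,190),'bowl',onz(t,387,148,45))
```

```text
grip [572.9  98.6 114.7] [1. 1.] topz [573.5  98.1 117. ] sidez [570.7  95.9 117. ]
spindle [ 496.  -238.    77.1] [0.1 0.1] topz [ 495.9 -237.7   80. ] sidez [ 494.7 -240.2   80. ]
bankrim [588.5   6.8  66.6] [0.2 0.2] topz [586.9   6.7  76. ] sidez [583.9  -3.1  76. ]
disc [ 496.8 -237.4   14.3] [0.8 0.8] topz [ 496.9 -236.5   22. ] sidez [ 493.2 -242.6   22. ]
A [701.4 285.9  92. ]
B [701.6 -90.7  92. ]
C [500.4 -91.6  92. ]
D [502.1 284.4  92. ]
side A [696.2 277.6  92. ]
side B [ 693.  -101.8   92. ]
side C [ 502.7 -102.8   92. ]
side D [501.8 272.5  92. ]
yel [ 330.  -261.4   10. ]
green [ 488.7 -390.3   10. ]
clip [398.73451412 -67.884352    20.        ] botl [ 705.56226365 -268.11632498  190.        ] bowl [ 641.46616467 -420.40094699   45.        ]
```

Run:
```python
from h import *
t=get_calibration('top')
print(proj(t,get_obs()['tool_pos']))
print(rel([400,300,260],np.pi),rel([572,96,220],np.pi))
```

```text
[ 82.87968092 293.98474019]
(array([-0.5791, -0.204 , -0.0418]), array([-2.000e-03, -8.000e-04, -8.514e-01])) (array([-1.187 , -0.4787,  0.0584]), array([-2.000e-03, -8.000e-04, -8.514e-01]))
```

Request:
carry_out(moves=[-0.1,-0.04,-0.05,0,0,-0.1,1,-0.21,-0.08,-0.1,0,0,-0.25,1,-0.32,-0.12,-0.1,0,0,-0.4,1,-0.43,-0.17,-0.08,0,0,-0.55,1,-0.54,-0.21,-0.06,0,0,-0.7,1,-0.65,-0.26,-0.04,0,0,-0.85,1,-0.76,-0.3,-0.02,0,0,-0.85,1,-0.85,-0.34,0,0,0,-0.85,1])

```text
time: 0.95
tool_pos: [475.7, 202.2, 242.8]
tcp_rot: [-3.14, -0.001, 3.14]
contact_force: [0.4, -0.0, 0.1]
grip_width: 91.6
```

Run:
```python
from h import *
print(get_obs()['tool_pos'],get_obs()['tcp_rot'],rel([530,96,230],np.pi))
```

```text
[475.71444715 202.16034544 242.80374553] [-3.14047055e+00 -5.82276914e-04  3.14003153e+00] (array([-0.1361, -0.2652,  0.0322]), array([-0.0021, -0.0011, -0.003 ]))
```

Request:
carry_out(moves=[-0.06,-0.07,0,0,0,0,1,-0.13,-0.15,0,0,0,0,1,-0.19,-0.22,0.02,0,0,0,1,-0.22,-0.26,0.04,0,0,0,1,-0.22,-0.26,0.06,0,0,0,1,-0.22,-0.26,0.06,0,0,0,1,-0.22,-0.26,0.06,0,0,0,1,-0.22,-0.26,0.06,0,0,0,1])

```text
time: 1.75
tool_pos: [563.0, 99.3, 219.5]
tcp_rot: [-3.141, -0.0, -3.141]
contact_force: [-0.0, 0.2, 0.0]
grip_width: 91.6
```

Run:
```python
from h import *
print(get_obs()['tool_pos'])
c=get_calibration('wrist');im=capture('wrist');cv2.imwrite('pics/c_w.png',im[:,:,::-1])
np.save('c_w.npy',c,allow_pickle=True)
print(proj(c,[573,98,117]),proj(c,[587,7,76]))
```

```text
[563.03779474  99.27017054 219.46200305]
[248.38867013 209.40319547] [148.67512902 209.85862417]
```

View pics/c_w.png

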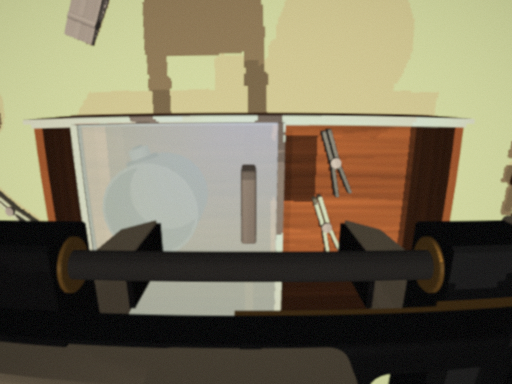

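The wrist view has −x up and −y to the left. The pull is centred at (248,205) against a predicted (248,209), so they agree. The bank's rim shows through the pane at about (155,200), and the near lip runs from (30,122) to (470,120).

Run:
```python
from h import *
c=np.load('c_w.npy',allow_pickle=True).item()
for n,u,v,z in [('pulltop',248,168,117),('pullbot',248,243,117),('pl',242,205,117),('pr',255,205,117),('lipL',30,121,92),('lipR',470,120,92),('paneL',76,190,87),('paneR',283,190,87),('bank',155,203,76)]: print(n,np.round(onz(c,u,v,z),1))
print(rel([572,98,109],np.pi))
```

```text
pulltop [540.6  97.7 117. ]
pullbot [601.   97.7 117. ]
pl [569.5  93.1 117. ]
pr [569.4 103.1 117. ]
lipL [504.6 -84.6  92. ]
lipR [503.6 282.9  92. ]
paneL [565.5 -53.5  87. ]
paneR [565.4 127.4  87. ]
bank [580.5  13.4  76. ]
(array([-0.022 , -0.0025,  0.2764]), array([-0.0017,  0.0006,  0.0001]))
```

Request:
carry_out(moves=[-0.02,0,0.08,0,0,0,1,-0.02,0,0.16,0,0,0,1,-0.02,0,0.22,0,0,0,1,-0.02,0,0.25,0,0,0,1,-0.02,0,0.27,0,0,0,1,-0.02,0,0.275,0,0,0,1,-0.02,0,0.275,0,0,0,0.5,-0.02,0,0.275,0,0,0,0])

```text
time: 2.6
tool_pos: [571.9, 99.1, 110.7]
tcp_rot: [-3.141, 0.002, -3.141]
contact_force: [-0.5, 0.6, 0.8]
grip_width: 80.2
```

Request:
carry_out(moves=[0,0,0,0,0,0,0,0,0,0,0,0,0,0,0,0,0,0,0,0,0,0,0,0,0,0,0,0,0,0.02,0,0,0,0,0,0,0.05,0,0,0,0,0,0,0.08,0,0,0,0,0,0,0.1,0,0,0,0,0])

```text
time: 3.4
tool_pos: [571.8, 140.6, 110.7]
tcp_rot: [-3.141, 0.003, -3.14]
contact_force: [0.3, -1.8, 1.4]
grip_width: 16.3
```

Request:
carry_out(moves=[0,0,0,0,0,0,0,0,0.04,0,0,0,0,0,0,0.08,0,0,0,0,0,0,0.12,0,0,0,0,0,0,0.16,0,0,0,0,0,0,0.2,0,0,0,0,0,0,0.23,0,0,0,0,0,0,0.24,0,0,0,0,0])

```text
time: 4.2
tool_pos: [571.6, 238.4, 110.7]
tcp_rot: [-3.141, 0.003, -3.139]
contact_force: [-0.9, -2.5, 3.8]
grip_width: 11.5
```

Request:
carry_out(moves=[0,0.005,0,0,0,0,0,0,0.01,0,0,0,0,0,0,0.013,0,0,0,0,0,0,0.016,0,0,0,0,0,0,0.019,0,0,0,0,0,0,0.022,0,0,0,0,0,0,0.025,0,0,0,0,0,0,0.025,0,0,0,0,0])

```text
time: 5.0
tool_pos: [571.6, 247.4, 110.7]
tcp_rot: [-3.139, 0.003, -3.139]
contact_force: [-1.1, -6.4, 2.9]
grip_width: 11.7
```

Request:
carry_out(moves=[0,0.003,0,0,0,0,0,0,0.006,0,0,0,0,0,0,0.009,0,0,0,0,0,0,0.012,0,0,0,0,0,0,0.012,0,0,0,0,0,0,0.012,0,0,0,0,0,0,0.012,0,0,0,0,0,0,0.012,0,0,0,0,0])

```text
time: 5.8
tool_pos: [571.6, 247.5, 110.7]
tcp_rot: [-3.132, 0.001, -3.14]
contact_force: [-1.3, -20.1, 5.4]
grip_width: 11.7
```

Run:
```python
from h import *
t=capture('top');crop(t,130,105,300,215,4.5,'pics/d_t.png')
```

```text
(no output)
```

View pics/d_t.png

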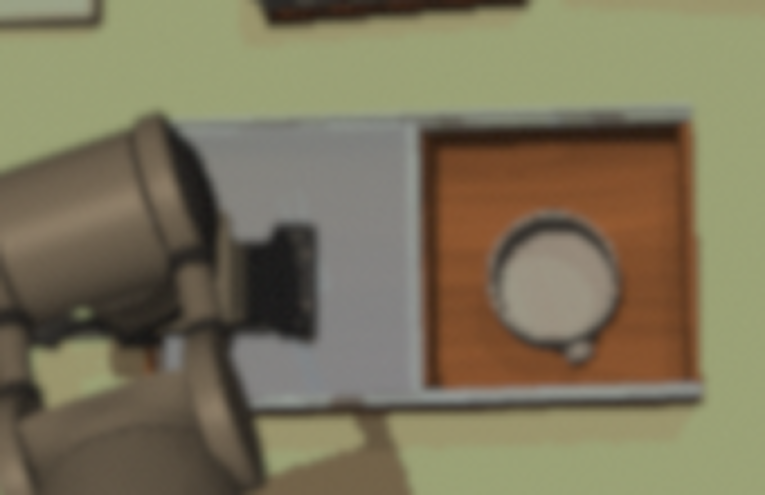

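The pane is up against the stop: the TCP stalled at 247.5 with 20 N, and the bay is fully clear. The bank's rim circle is at about (555,280) in the crop. I'll release, rise and head for the lids.

Request:
carry_out(moves=[0,0,0,0,0,0,0.3,0,0,0,0,0,0,0.8,0,0,0,0,0,0,1,0,0,0,0,0,0,1,0,0,-0.05,0,0,0,1,0,0,-0.15,0,0,0,1,0,-0.05,-0.27,0,0,0,1,0,-0.15,-0.32,0,0,0,1])

```text
time: 6.65
tool_pos: [572.6, 191.2, 243.4]
tcp_rot: [-3.135, 0.007, -3.136]
contact_force: [1.1, -0.9, 0.2]
grip_width: 71.3
```

Run:
```python
from h import *
f=lambda u,v:(130+(u+.5)/4.5-.5,105+(v+.5)/4.5-.5)
t=get_calibration('top')
print('bank',onz(t,*f(555,280),76), 'pane -y edge',onz(t,*f(420,250),87),'case ends',onz(t,*f(693,250),80))
print(rel([496,-175,240],np.pi))
```

```text
bank [587.43052355   5.61438854  76.        ] pane -y edge [608.96421992  97.09662044  87.        ] case ends [605.05472753 -89.38970266  80.        ]
(array([ 0.1971, -0.9142,  0.0133]), array([-0.0131,  0.0134,  0.0115]))
```

Request:
carry_out(moves=[-0.01,-0.11,0,-0.01,0.01,0.01,1,-0.02,-0.22,0,-0.01,0.01,0.01,1,-0.03,-0.33,0,-0.01,0.01,0.01,1,-0.04,-0.42,0,-0.01,0.01,0.01,1,-0.05,-0.46,0,-0.01,0.01,0.01,1,-0.05,-0.46,0,-0.01,0.01,0.01,1,-0.05,-0.46,0,-0.01,0.01,0.01,1,-0.05,-0.46,0,-0.01,0.01,0.01,1])

```text
time: 7.45
tool_pos: [593.6, 9.1, 244.7]
tcp_rot: [-3.141, 0.002, -3.139]
contact_force: [0.6, 0.7, 0.2]
grip_width: 91.9
```

Run:
```python
from h import *
print(get_obs()['tool_pos'])
c=get_calibration('wrist');im=capture('wrist');cv2.imwrite('pics/e_w.png',im[:,:,::-1]);np.save('e_w.npy',c,allow_pickle=True)
```

```text
[593.55185831   9.06530856 244.67369963]
```

View pics/e_w.png

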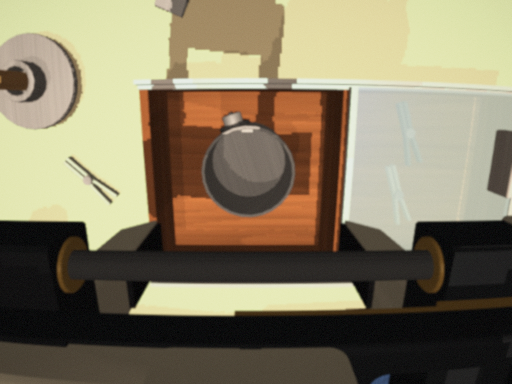

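The open bay is visible with the bank's rim about x 202–295, y 123–216. I'll zoom in to fit it properly.

Run:
```python
from h import *
im=cv2.imread('pics/e_w.png')[:,:,::-1]
crop(im,190,100,310,230,5,'pics/e_z.png')
```

```text
(no output)
```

View pics/e_z.png

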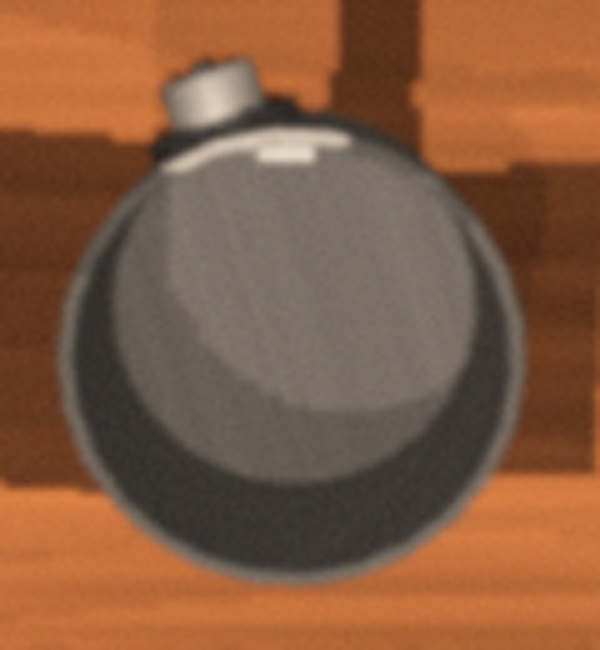

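Run:
```python
from h import *
from scipy.optimize import least_squares
c=np.load('e_w.npy',allow_pickle=True).item()
pts=[(59,355),(523,350),(295,583),(290,127),(122,505),(470,490),(165,168)]
P=np.array([onz(c,190+(u+.5)/5-.5,100+(v+.5)/5-.5,76)[:2] for u,v in pts])
r=least_squares(lambda q:np.hypot(*(P-q[:2]).T)-q[2],[587,5,45]);print(r.x,r.fun.round(1))
print(onz(c,10,80,80), rel([496,-150,240],np.pi))
```

```text
[587.8970074    6.81600282  43.89297993] [ 0.3  0.4  0.6  0.3 -0.4 -0.8 -0.5]
[ 498.41905315 -216.69380076   80.        ] (array([ 0.2451, -0.397 ,  0.0118]), array([-0.0022,  0.0032,  0.0056]))
```

Request:
carry_out(moves=[0.04,-0.1,0,0,0,0,1,0.08,-0.2,0,0,0,0,1,0.12,-0.31,0,0,0,0,1,0.16,-0.42,0,0,0,0,1,0.2,-0.53,0,0,0,0,1,0.23,-0.61,0,0,0,0,1,0.23,-0.615,0.02,0,0,0,1,0.23,-0.615,0.04,0,0,0,1])

```text
time: 8.3
tool_pos: [502.5, -236.9, 228.5]
tcp_rot: [-3.141, 0.002, -3.139]
contact_force: [-0.6, 0.6, 0.6]
grip_width: 91.8
```

Run:
```python
from h import *
print(get_obs()['tool_pos'],get_obs()['dq'].round(3))
c=get_calibration('wrist');im=capture('wrist');cv2.imwrite('pics/f_w.png',im[:,:,::-1]);np.save('f_w.npy',c,allow_pickle=True)
crop(im,170,90,330,230,5,'pics/f_z.png');print(proj(c,[496,-238,80]))
```

```text
[ 502.51723525 -236.85604366  228.52814188] [ 0.033  0.068  0.145  0.004 -0.196  0.006]
[248.81462208 175.49896833]
```

View pics/f_z.png

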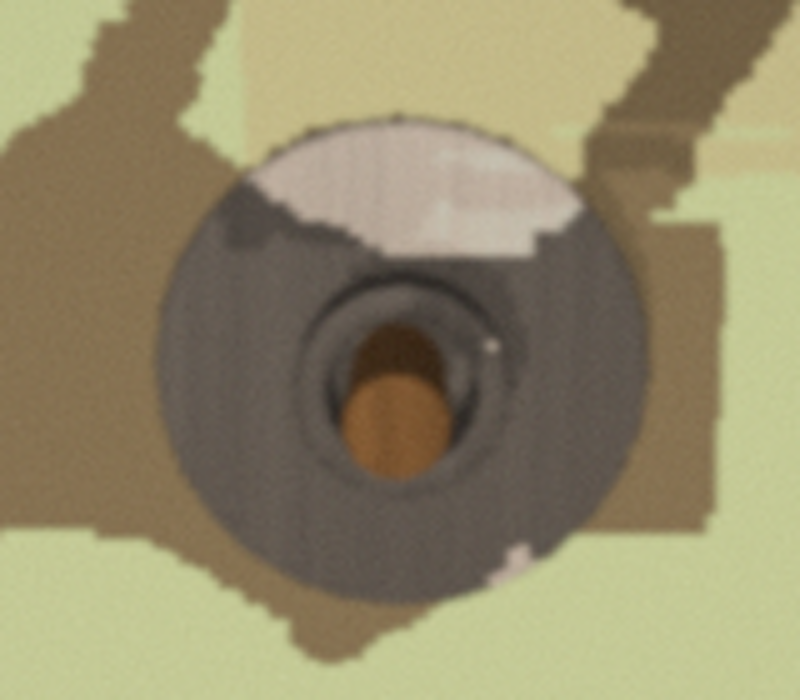

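View pics/f_w.png

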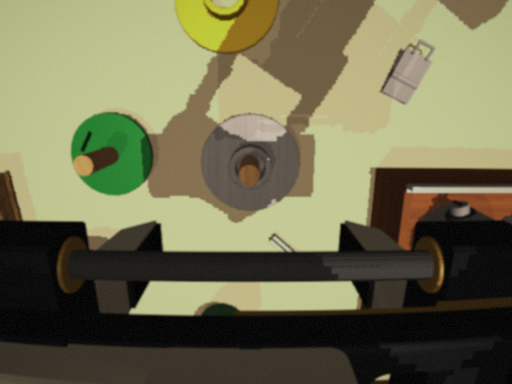

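Run:
```python
from h import *
c=np.load('f_w.npy',allow_pickle=True).item()
g=lambda u,v,z:np.round(onz(c,170+(u+.5)/5-.5,90+(v+.5)/5-.5,z),1)
print('spindle',g(397,425,80),'L',g(341,425,80),'R',g(453,425,80));print('disc',g(402,360,22),g(157,360,22),g(648,360,22));print('collar',g(402,385,46),g(295,385,46),g(510,385,46))
print(rel([497,-238,66],np.pi))
```

```text
spindle [ 495.2 -237.8   80. ] L [ 495.2 -247.8   80. ] R [ 495.2 -227.8   80. ]
disc [ 493.5 -237.    22. ] [ 493.6 -289.1   22. ] [ 493.3 -184.7   22. ]
collar [ 494.4 -237.    46. ] [ 494.4 -258.2   46. ] [ 494.3 -215.6   46. ]
(array([ 0.0127, -0.0061,  0.402 ]), array([ 0.0017, -0.0006,  0.0069]))
```

Request:
carry_out(moves=[0.005,0,0.08,0,0,0,1,0.01,0,0.18,0,0,0,1,0.0165,-0.0055,0.27,0,0,0,1,0.0165,-0.0055,0.34,0,0,0,1,0.0165,-0.0055,0.38,0,0,0,1,0.0165,-0.0055,0.395,0,0,0,0.8,0.0165,-0.0055,0.399,0,0,0,0.6,0.0165,-0.0055,0.399,0,0,0,0.4])

```text
time: 9.15
tool_pos: [496.2, -237.2, 67.8]
tcp_rot: [3.141, 0.001, -3.137]
contact_force: [0.3, -0.3, 0.9]
grip_width: 72.3
```

Run:
```python
from h import *
o=get_obs();print(o['tool_pos'],o['tcp_rot'],rel([495.5,-237.8,67],np.pi))
im=capture('side');crop(im,200,180,360,300,5,'pics/g_s.png')
```

```text
[ 496.20516707 -237.19392853   67.83760171] [ 3.14124606e+00  5.60730105e-04 -3.13661756e+00] (array([ 0.0018, -0.0015,  0.0021]), array([0.0007, 0.0011, 0.0095]))
```

View pics/g_s.png

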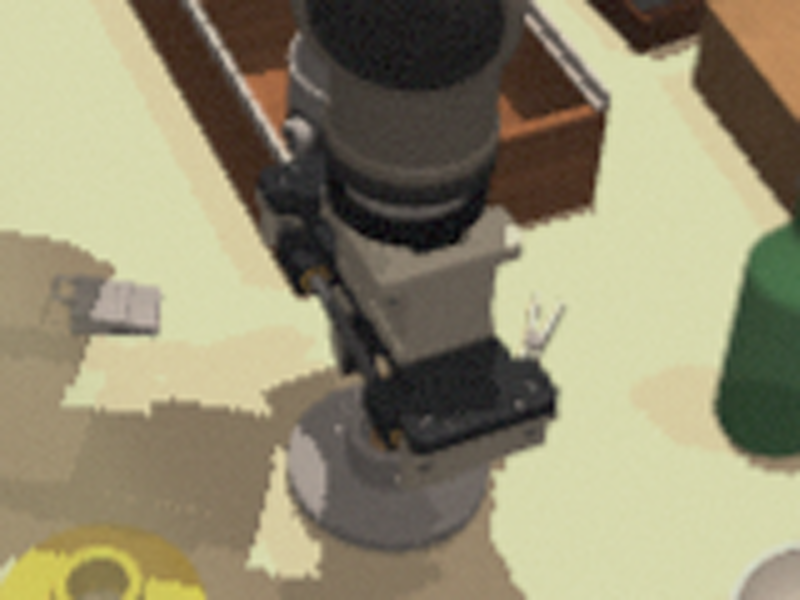

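The fingers straddle the spindle above the collar with no contact force, so I'll close them.

Request:
carry_out(moves=[0.002,-0.0015,0.001,0,0,0,0.3,0.002,-0.0015,0.001,0,0,0,0,0.002,-0.0015,0.001,0,0,0,0,0.002,-0.0015,0.001,0,0,0,0,0.002,-0.0015,0.001,0,0,0,0,0.002,-0.0015,0.001,0,0,0,0,0.002,-0.0015,0.001,0,0,0,0,0.002,-0.0015,0.001,0,0,0,0])

```text
time: 10.0
tool_pos: [495.4, -238.2, 67.8]
tcp_rot: [-3.142, 0.001, -3.137]
contact_force: [-0.6, -0.5, 0.4]
grip_width: 19.3
```

Request:
carry_out(moves=[0,0,0,0,0,0,0,0,0,0,0,0,0,0,0,0,-0.01,0,0,0,0,0,0,-0.025,0,0,0,0,0,0,-0.05,0,0,0,0,0,0,-0.08,0,0,0,0,0,0,-0.11,0,0,0,0,0,0,-0.12,0,0,0,0])

```text
time: 10.8
tool_pos: [496.2, -238.7, 117.9]
tcp_rot: [-3.14, 0.004, -3.137]
contact_force: [0.6, -0.0, -4.6]
grip_width: 19.6
```

Run:
```python
from h import *
o=get_obs();print(o['tool_pos'],o['tcp_rot'],o['contact_force'],o['grip_width'])
im=capture('side');crop(im,200,160,360,280,5,'pics/g2_s.png')
print(rel([585,6.3,220],np.pi))
```

```text
[ 496.1894572  -238.6839903   117.89083042] [-3.13973064  0.00379097 -3.13708482] [ 0.57132152 -0.04619589 -4.5724332 ] 19.643280477351635
(array([-0.2258,  0.6109, -0.2557]), array([-0.0034,  0.0072,  0.0086]))
```

View pics/g2_s.png

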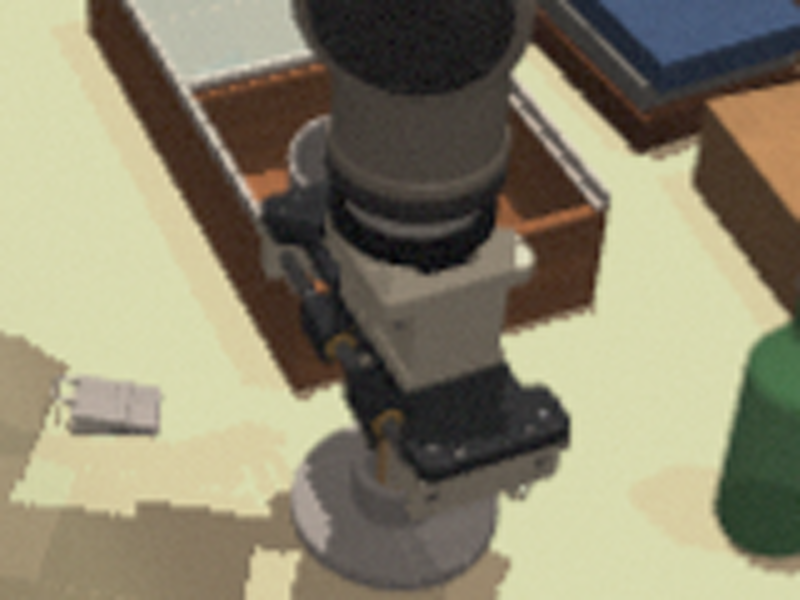

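Lifted: both lids hang from the spindle (about 4–5 N) and look level. I'll carry them to above the bank.

Request:
carry_out(moves=[0,0,-0.05,0,0,0,0,0,0.01,-0.12,0,0,0,0,-0.02,0.05,-0.18,0,0,0,0,-0.05,0.12,-0.22,0,0,0,0,-0.08,0.2,-0.23,0,0,0,0,-0.11,0.29,-0.23,0,0,0,0,-0.14,0.38,-0.23,0,0,0,0,-0.17,0.46,-0.23,0,0,0,0])

```text
time: 11.65
tool_pos: [562.9, -52.4, 209.6]
tcp_rot: [-3.14, 0.003, -3.137]
contact_force: [0.6, -0.8, -4.2]
grip_width: 19.4
```

Run:
```python
from h import *
o=get_obs();print(o['tool_pos'],o['tcp_rot'],o['contact_force'],o['grip_width'])
print(rel([587.7,6.3,200],np.pi))
```

```text
[562.94133813 -52.38937064 209.57594725] [-3.14006792  0.00320575 -3.13687523] [ 0.61883772 -0.80874718 -4.18061343] 19.41414156966081
(array([-0.0625,  0.1465,  0.0239]), array([-0.0029,  0.0061,  0.009 ]))
```

Request:
carry_out(moves=[-0.02,0.05,0,0,0,0,0,-0.04,0.1,0.01,0,0.005,0.005,0,-0.06,0.14,0.03,0,0.005,0.005,0,-0.0625,0.1465,0.06,0,0.005,0.005,0,-0.0625,0.1465,0.08,0,0.005,0.005,0,-0.0625,0.1465,0.09,0,0.005,0.005,0,-0.0625,0.1465,0.09,0,0.005,0.005,0,-0.0625,0.1465,0.09,0,0.005,0.005,0])

```text
time: 12.45
tool_pos: [587.8, 5.5, 173.8]
tcp_rot: [-3.14, 0.001, -3.141]
contact_force: [0.3, -0.7, -3.8]
grip_width: 19.4
```

Run:
```python
from h import *
o=get_obs();print(o['tool_pos'],o['tcp_rot'],o['contact_force'],o['grip_width'])
for n in ('side','top','wrist'):
    c=get_calibration(n);im=capture(n);cv2.imwrite(f'pics/i_{n}.png',im[:,:,::-1]);np.save(f'i_{n}.npy',c,allow_pickle=True)
    if n=='side':crop(im,215,120,335,220,6,'pics/i_sz.png')
    if n=='top':crop(im,190,120,300,210,6,'pics/i_tz.png')
print(rel([587.7,6.3,134],np.pi))
```

```text
[587.80751181   5.45634803 173.80258449] [-3.13990485e+00  8.70340743e-04 -3.14059139e+00] [ 0.3057246  -0.66893871 -3.77958382] 19.354095274843072
(array([0.0008, 0.0013, 0.1004]), array([-0.0032,  0.003 ,  0.003 ]))
```

View pics/i_sz.png

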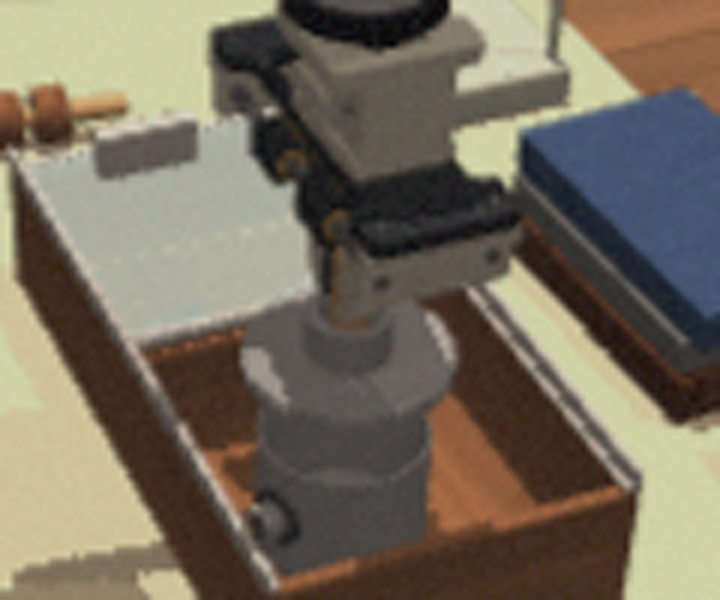

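View pics/i_wrist.png

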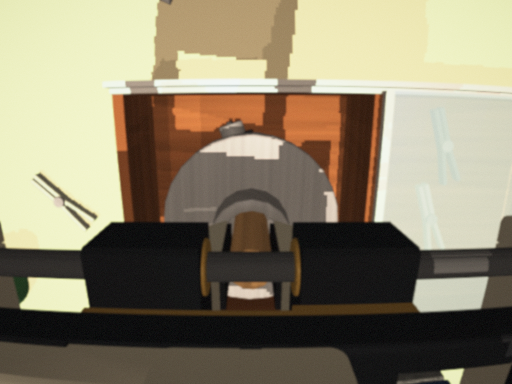

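Run:
```python
from h import *
c=get_calibration('side')
g=lambda p:(np.array(proj(c,p))-[215,120]+.5)*6-.5
print('lid pred',g([587.8,5.5,106+22]),'edges',g([587.8,5.5,126]),'bank pred',g([587.8,6.3,50]),g([587.8+6,6.3,50]))
```

```text
lid pred [348.53588566 345.43340668] edges [348.37772675 348.61390032] bank pred [341.98330862 463.55800519] [352.63718707 460.71306855]
```

Request:
carry_out(moves=[-0.0005,0.0015,0.01,0,0,0,0,-0.0005,0.0015,0.03,0,0,0,0,-0.0005,0.0015,0.05,0,0,0,0,-0.0005,0.0015,0.065,0,0,0,0,-0.0005,0.0015,0.075,0,0,0,0,-0.0005,0.0015,0.082,0,0,0,0,-0.0005,0.0015,0.087,0,0,0,0,-0.0005,0.0015,0.09,0,0,0,0])

```text
time: 13.4
tool_pos: [588.3, 6.4, 138.1]
tcp_rot: [-3.14, 0.002, -3.14]
contact_force: [0.7, 0.9, -3.4]
grip_width: 19.0
```

Request:
carry_out(moves=[0,0,0.002,0,0,0,0,0,0,0.004,0,0,0,0,0,0,0.006,0,0,0,0,0,0,0.008,0,0,0,0,0,0,0.009,0,0,0,0,0,0,0.009,0,0,0,0,0,0,0.009,0,0,0,0,0,0,0.009,0,0,0,0])

```text
time: 14.2
tool_pos: [588.4, 6.4, 134.5]
tcp_rot: [-3.14, 0.002, -3.14]
contact_force: [-0.6, 0.1, -3.4]
grip_width: 19.1
```

Run:
```python
from h import *
o=get_obs();print(o['tool_pos'],o['tcp_rot'],o['contact_force'],o['moment'],o['grip_width'])
im=capture('side');crop(im,215,120,335,220,6,'pics/j_sz.png')
```

```text
[588.36908951   6.37585147 134.52987258] [-3.13988058e+00  1.87135441e-03 -3.14011266e+00] [-0.57272959  0.10129649 -3.38806412] [3.54278674e-02 3.65840705e-05 3.37745056e-02] 19.116709399498
```

View pics/j_sz.png

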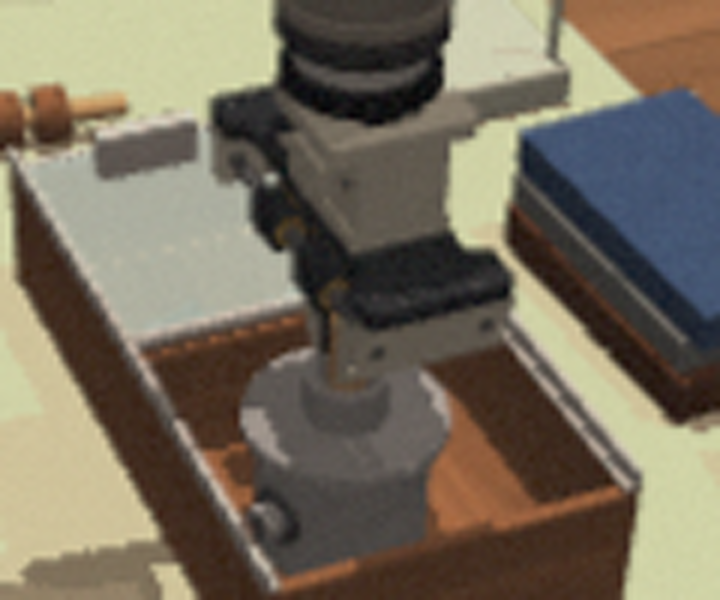

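The plug is going in with no side force. I'll lower the last 1–2 mm until the weight comes off.

Request:
carry_out(moves=[0,0,0.001,0,0,0,0,0,0,0.002,0,0,0,0,0,0,0.003,0,0,0,0,0,0,0.004,0,0,0,0,0,0,0.004,0,0,0,0,0,0,0.004,0,0,0,0,0,0,0.004,0,0,0,0,0,0,0.004,0,0,0,0])

```text
time: 15.05
tool_pos: [588.5, 6.3, 133.7]
tcp_rot: [-3.14, 0.003, -3.14]
contact_force: [-3.9, 0.1, 5.9]
grip_width: 19.2
```

Contact at 133.7, matching the expected seated height of 133.8. Letting go now.

Request:
carry_out(moves=[0,0,0,0,0,0,0.2,0,0,0,0,0,0,0.4,0,0,0,0,0,0,0.7,0,0,0,0,0,0,1,0,0,0,0,0,0,1,0,0,0,0,0,0,1,0,0,0,0,0,0,1,0,0,0,0,0,0,1])

```text
time: 15.85
tool_pos: [588.5, 6.3, 133.7]
tcp_rot: [-3.14, 0.003, -3.14]
contact_force: [-0.6, 0.1, -0.6]
grip_width: 71.0
```

Request:
carry_out(moves=[0,0,-0.03,0,0,0,1,0,0,-0.1,0,0,0,1,0,0,-0.2,0,0,0,1,-0.01,0,-0.25,0,0,0,1,-0.03,0,-0.28,0,0,0,1,-0.03,0,-0.28,0,0,0,1,-0.03,0,-0.28,0,0,0,1,-0.03,0,-0.28,0,0,0,1])

```text
time: 16.65
tool_pos: [599.4, 6.6, 244.8]
tcp_rot: [-3.14, 0.001, -3.14]
contact_force: [0.9, -0.2, 0.2]
grip_width: 91.8
```

Run:
```python
from h import *
o=get_obs();print(o['tool_pos'],o['tcp_rot'],o['contact_force'],o['grip_width'])
c=get_calibration('wrist');im=capture('wrist');np.save('k_w.npy',c,allow_pickle=True);cv2.imwrite('pics/k_w.png',im[:,:,::-1]);crop(im,170,80,330,230,5,'pics/k_wz.png')
im=capture('side');crop(im,215,120,335,220,6,'pics/k_sz.png')
```

```text
[599.41962282   6.61887277 244.79426062] [-3.13995865e+00  5.89821203e-04 -3.14007018e+00] [ 0.85614344 -0.20983965  0.24441244] 91.84220082563263
```

View pics/k_wz.png

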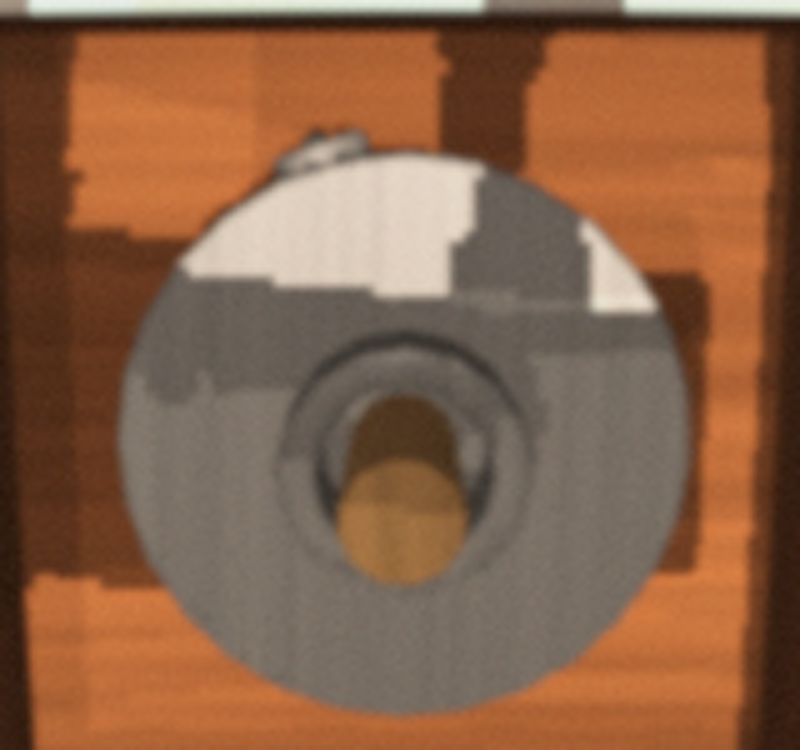

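View pics/k_sz.png

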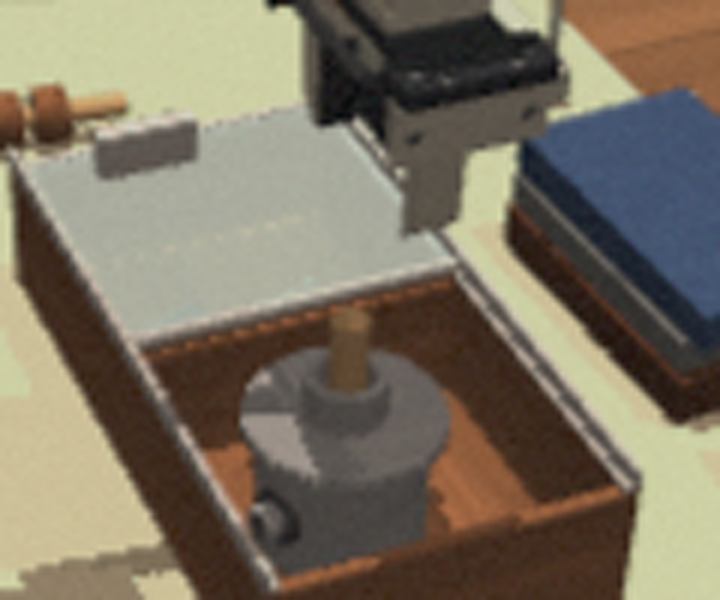

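Both lids sit level on the bank. In the wrist zoom the spindle top is at (402,522), the collar at about (404,457) and the disc centre at (404,433).

Run:
```python
from h import *
c=np.load('k_w.npy',allow_pickle=True).item()
g=lambda u,v,z:np.round(onz(c,170+(u+.5)/5-.5,80+(v+.5)/5-.5,z),1)
print('spindle',g(402,522,146),g(337,522,146),g(468,522,146));print('disc',g(404,433,88),g(119,433,88),g(689,433,88),g(404,153,88),g(404,714,88));print('collar',g(404,457,112),g(277,457,112),g(530,457,112))
print(rel([588,6.3,112],np.pi))
```

```text
spindle [588.4   6.5 146. ] [588.4  -3.2 146. ] [588.4  16.3 146. ]
disc [585.8   6.7  88. ] [585.8 -45.4  88. ] [585.6  58.9  88. ] [535.8   6.6  88. ] [640.2   6.9  88. ]
collar [585.4   6.7 112. ] [585.4 -14.6 112. ] [585.4  28.  112. ]
(array([ 2.910e-02, -1.000e-04,  3.321e-01]), array([-0.0033,  0.0014,  0.003 ]))
```

Request:
carry_out(moves=[0.01,0,0.05,0,0,0,1,0.02,0.0005,0.12,0,0,0,1,0.03,0.0005,0.19,0,0,0,1,0.03,0.0005,0.25,0,0,0,1,0.03,0.0005,0.29,0,0,0,1,0.03,0.0005,0.32,0,0,0,1,0.03,0.0005,0.335,0,0,0,1,0.03,0.0005,0.339,0,0,0,1])

```text
time: 17.55
tool_pos: [587.5, 6.5, 108.7]
tcp_rot: [-3.14, -0.0, -3.14]
contact_force: [0.2, 0.7, 0.2]
grip_width: 91.9
```

Run:
```python
from h import *
o=get_obs();print(o['tool_pos'],o['tcp_rot'],o['contact_force'],o['grip_width'],rel([587.5,6.6,109],np.pi))
```

```text
[587.46827381   6.52484497 108.68727867] [-3.14002431e+00 -1.64849919e-04 -3.14012000e+00] [0.24064627 0.72602111 0.19800874] 91.9279753854342 (array([-0.0001,  0.0002, -0.0008]), array([-0.003 , -0.0003,  0.0028]))
```

Request:
carry_out(moves=[0,0,0,0,0,0,0.7,0,0,0,0,0,0,0.6,0,0,0,0,0,0,0.5,0,0,0,0,0,0,0.4,0,0,0,0,0,0,0.3,0,0,0,0,0,0,0.2,0,0,0,0,0,0,0.2,0,0,0,0,0,0,0.2])

```text
time: 18.35
tool_pos: [587.5, 6.5, 108.8]
tcp_rot: [-3.14, -0.0, -3.14]
contact_force: [-0.9, 0.6, 1.6]
grip_width: 42.2
```

Request:
carry_out(moves=[0,0,0,0,0,0,0,0,0,0,0,0,0,0,0,0,0,0,0,0,0,0,0,0,0,0,0,0,0,0,0,0,0,0,0,0,0,-0.004,0,0,0,0,0,0,-0.01,0,0,0,0,0,0,-0.015,0,0,0,0])

```text
time: 19.15
tool_pos: [587.4, 6.6, 114.8]
tcp_rot: [-3.14, -0.0, -3.14]
contact_force: [0.1, -0.6, -1.6]
grip_width: 42.5
```

Run:
```python
from h import *
o=get_obs();print(o['tool_pos'],o['tcp_rot'],o['contact_force'],o['moment'],o['grip_width'])
im=capture('side');crop(im,215,120,335,220,6,'pics/l_sz.png')
```

```text
[587.39034334   6.57566601 114.7846565 ] [-3.14007645e+00 -4.54690440e-04 -3.14006330e+00] [ 0.11088692 -0.62062453 -1.60567976] [0.02827425 0.0164387  0.01009553] 42.485143770041866
```

View pics/l_sz.png

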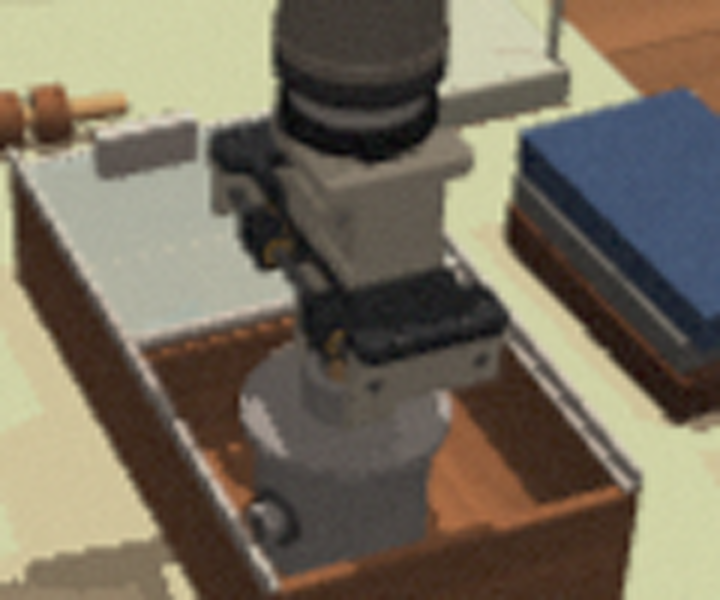

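The load is about 1.6 N, so only the outer lid is coming up. I'll lift straight up.

Request:
carry_out(moves=[0,0,-0.02,0,0,0,0,0,0,-0.05,0,0,0,0,0,0,-0.09,0,0,0,0,0,0,-0.14,0,0,0,0,0,0,-0.19,0,0,0,0,0,0,-0.24,0,0,0,0,0,0,-0.28,0,0,0,0,0,0,-0.3,0,0,0,0])

```text
time: 20.0
tool_pos: [588.2, 6.7, 238.0]
tcp_rot: [-3.139, 0.004, -3.14]
contact_force: [-0.1, -0.3, -2.1]
grip_width: 42.3
```

Request:
carry_out(moves=[0,0,0,0,0,0,0,0,0,0,0,0,0,0,0,0,0,0,0,0,0,0,0,0,0,0,0,0,0,0,0,0,0,0,0,0,0,0,0,0,0,0,0,0,0,0,0,0,0,0,0,0,0,0,0,0])

```text
time: 20.8
tool_pos: [588.2, 6.7, 237.9]
tcp_rot: [-3.14, 0.004, -3.14]
contact_force: [-0.2, -0.1, -1.3]
grip_width: 42.3
```

Run:
```python
from h import *
o=get_obs();print(o['tool_pos'],o['tcp_rot'],o['contact_force'],o['grip_width'],abs(o['dq']).max())
im=capture('side');crop(im,200,90,340,220,5,'pics/m_sz.png')
im=capture('top');cv2.imwrite('pics/m_t.png',im[:,:,::-1])
im=capture('wrist');cv2.imwrite('pics/m_w.png',im[:,:,::-1])
```

```text
[588.23775814   6.69811161 237.91312216] [-3.13951545  0.00399883 -3.14000947] [-0.24034594 -0.12657558 -1.26075827] 42.28827790572037 0.001593674727577746
```

View pics/m_sz.png

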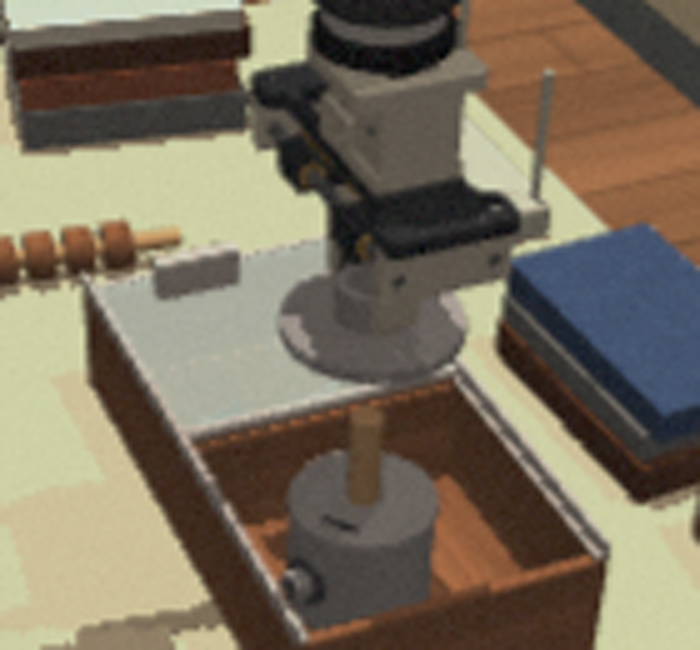

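View pics/m_t.png

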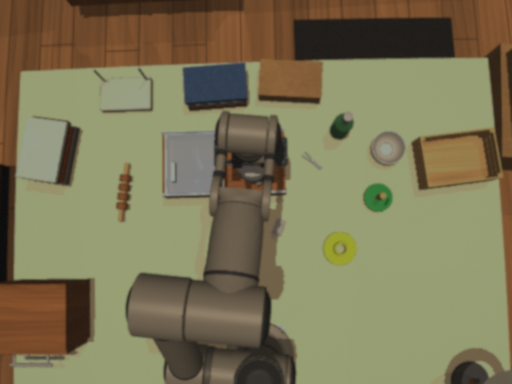

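View pics/m_w.png

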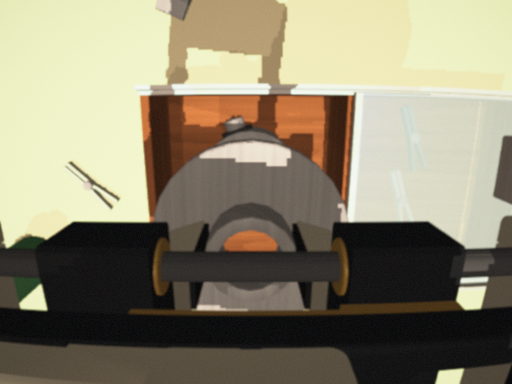

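The inner lid sits flush on the bank, with its slot visible at (340,522) in the side zoom. The outer lid hangs level well above the spindle, and the cover is still at its stop.

```bash
python3 -c "
from plant import *
print(close_job())"
```

```text
the job is handed in; nothing more can be done
None
```

The job is handed in at about 21 s of the 70 s allowed, with every step done as asked; no verdict was reported.

- **Cover:** I slid it by its pull until it stalled at the end stop, with about 20 N of push. The last pictures show the bay still fully open.
- **Lids on the bank:** I carried both by the spindle and lowered them until contact at a tool height of 133.7 mm, against 133.8 mm expected for seated, then let go of the spindle. The wrist and side pictures afterwards showed both lids level and centred.
- **Outer lid:** I lifted it alone by its collar, with a load of about 1.3–2 N. It is held still and level with its lower edge at about 207 mm; the spindle top is at about 146 mm.
- **Last pictures:** The inner lid sits flush with its coin slot free. The bank and the other objects I could see look where they were, though I did not measure their positions again.

**Disagreements:** The side camera placed some low points up to about 10 mm off the top camera, so I used the top and wrist views for positions. The rim fit gave a radius of 43.9 mm instead of 45 mm. Neither affected the fit. There was a brief side force of about 4 N as the lid seated, which was gone after release.

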